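# Hold the tumbler's hidden spindle bolt

## Robot

A 6-joint arm with a two-finger parallel gripper is mounted at the origin on the work surface. World frame = base frame: x ahead of the robot, y to its left, z up, the work surface at z = 0. Lengths are in m, angles in rad, forces in N, time in s.
With the tool pointing down it reaches from about 0.3 to 0.85 m from the base axis. Payload 4.2 kg.
Tool frame: the origin (TCP) lies between the finger pads, 19 mm behind the fingertips; this is the grasp point; y points along the fingers, z is the direction in which the jaws open and shut, and the axes are right-handed (so a half turn about y gives the same grasp; the last joint's range is limited). The gripper opens to 91 mm and grips with 3 to 60 N. Pads are 32 mm wide; open, the fingers measure 118 mm over their backs; the gripper's body (76 mm by 178 mm) begins 60 mm behind the grasp point.
Start: joints at [1.198, 0.32, 1.565, -0, 1.257, -0.02], TCP at [0.199, 0.54, 0.233] pointing down, gripper open.
Joint ranges: [-3.11, 3.11], [-0.84, 2.01], [0.21, 2.61], [-1.34, 4.49], [0.05, 2.63], [-2.56, 2.56]. Speed limits (rad/s): [2.57, 2.57, 3.14, 3.14, 3.14, 3.14].

## Interface

Orientations are given as a unit quaternion [x, y, z, w].
In Python, from station import sense, read_camera, get_calibration, finish_job gives the robot as it stands. The module is installed in compiled form; this text tells all that it offers.
- The arm moves only by the tool servo_tool, never from a script. Its argument "rows" is a list of rows, each an object with "dp": the shift along the tool's x, y, z in m, a list of three; "twist": the turn, a rotation vector about the tool's x, y, z in degrees, a list of three. A call has 1 to 12 rows; each row shifts and turns the commanded pose from where the row before left it, along the tool's axes as they then stand; what a row does not reach is not made up. A row lasts 1/12 s, in which the tool goes at most 41.7 mm and 7.16 degrees, less where a joint would pass 70% of its speed; a pose out of reach is approached as far as the arm can. A call is refused whole if a number of a shift passes 0.0417 or a number of a turn 7.16, either way. A call with a gripper value outside its range is refused whole. "claw" is the closure, from 0 (fully open) to 1 (shut), set as the call begins (left out, the last holds). The fingers move at their own pace and stop on an object; "force" is the grip in N (left out, the last holds). Time passes only in rows, so rows that do not move let the fingers close. It gives the time, the measured TCP pose, the force and the opening at its end, in the units of the state.
- sense(): the state, without advancing time (a new reading comes with each control period).
- read_camera(name): name is "scene" or "top" or "wrist"; returns the picture (384x512x3 uint8, red, green, blue); there is no depth.
- get_calibration(name): a dict with "mtx" (3x3 intrinsics, pixels), "distortion" ([k1, k2, p1, p2, k3] as OpenCV has them; the pictures are not rectified), "eye" and "rotation" of the camera in the world. Camera axes: x right, y down, z forward; pixel columns grow to the right and rows downward; lengths in m; the calibration is good to about 2 mm. A picture is of the moment at which its call begins: read the wrist's pose just before it. get_calibration takes no time and is no camera call; for the wrist camera it gives the pose at the moment of the call.
- finish_job(): hands the job in, once; it reports no verdict.
The state is a dict: "time": time; "joint_positions": joint angles; "joint_velocities": joint speeds; "joint_torque": joint torques, N m; "tcp_pos": TCP position; "orientation": TCP orientation; "wrist_force": force on the tool from outside, world axes, zero at the start; "moment": the same for the moment, N m; "gripper_width": finger opening in m.
Only numpy, scipy, OpenCV 4.12 (cv2) and the standard library are available. Lean on these libraries where they do the work, as an engineer would, in place of code of your own. Each camera call takes 0.05 s, during which the arm holds its last target. There are 200 camera calls.

## Task

The little polishing tumbler's drive is still creeping round and I want to undo the nut on the front of its barrel. Slide the frosted guard fully open, reach down into the narrow gap behind the bracket, take the bolt head squarely between the fingers and hold it so that the spindle stops turning. Keep off the barrel, leave the other things on the bench where they are, and finish while still gripping the bolt head: do not let go.

Things in the scene. Friction and masses are not known exactly. Their poses are not given: they have to be found in the camera images.
- tumbler: Bench tumbler, fixed, yawed up to 0.35 rad. Origin on the bench below the bolt head; x across the gap (away from the barrel), y along it, z up. Two upright grey plates 6 mm thick, y -75 to +205 mm, tops 125 mm above the bench: bracket at x -31 to -25 mm, backing plate at x 25 to 31 mm; the 50 mm gap between is open above (under the guard) and at both ends.
- bolt_head: Steel hexagon head of the spindle amid the gap, 24 mm across flats, 27.7 mm across corners, 18 mm long (tumbler x -9 to +9 mm). Origin: its centre, 85 mm above the bench, 40 mm below the plates' tops. A 20 mm round collar joins it to the bracket. It turns about the tumbler's x at 0.5 rad/s with only 0.15 N m; gripped along the tumbler's y, on flats or corners, it stops and the drive slips.
- barrel: Black rubber barrel, steel end discs of 72 mm diameter, before the bracket on the robot's side, turning with the spindle; tumbler x -104 to -42 mm (brass nut to -116), y -36 to 36 mm, top 121 mm above the bench. Not to be touched. Origin: the bolt head's centre on the axis, not the barrel's middle. Beside it a grey gear motor, y 85 to 185 mm, 87 mm high.
- guard (a joint): Position (m) of the frosted guard along the tumbler's +y axis: 0 closed over the bolt head, 0.14 fully open; it starts nearly closed and stays where it is left (about 1.5 N to slide).
- guard_knob (a point): Point on the axis of the guard's knob, 14 mm above its foot. The knob is a black upright cylinder, 22 mm diameter, 28 mm tall, in the middle of the guard: a frosted pale plastic sheet 66 mm (x) by 110 mm (y) by 4 mm with thin aluminium end strips, lying on the plates' tops, upper face 129 mm above the bench.
- pliers: Loose black-handled pliers on the bench, 120 mm long, 14 mm high; origin on the bench under the middle. Bystander.
- cuff: Loose steel ring band standing on the bench, 52 mm diameter, 26 mm high; origin under its centre. Bystander.
- jar: Loose small amber jar with white cap, 48 mm diameter, 55 mm high; origin under its centre. Bystander.

How it is judged:
On the way:
1. the guard is slid fully open (value of joint guard above 0.125 m), for 0.2 s.
At the end, for the whole second after the job is handed in: Guard open (joint over 0.125 m of 0.14); fingers grip the bolt head with over 10 N, TCP within 22 mm of its centre and within 8 mm of the spindle axis along the tumbler's y (head between the fingers); spindle still (under 0.05 rad/s); held so to the end (value of joint guard above 0.125 m and contact force between the fingers and bolt_head above 10 N and distance between the grasp point and bolt_head below 0.022 m and y of the grasp point in the frame of tumbler between -0.008 and 0.008 m and angular speed of bolt_head below 0.05 rad/s); the arm keeps its last pose, push and grip.
It fails at once if the robot touches the barrel (contact force between any of the fingers, the arm and barrel above 2 N).
It fails at once if a bystander is moved (distance of any of pliers, cuff, jar from where it was at the start of the episode above 0.02 m).
It also fails if it takes over 38 s, if anything falls off the work surface, if the arm or the gripper's body presses on something with over 40 N, if the wrist force passes 120 N, or if a joint passes its speed limit or range.

## Working session

There is one attempt and no reset: what is moved stays moved. The work goes in short steps, Python scripts to look and compute and a tool call to move; the robot and the scene stay as the last step left them, time stands still between calls to the robot, and variables do not carry over. Pictures are saved under pics/ and viewed, about 8 in all and at most 12, crops included, and the job is handed in when it is done.

Besides the shell and the picture viewer there is one more tool, called after "Emit:" by a JSON object that holds its "fn" and its "kwargs". servo_tool: Moves the arm, as the interface text tells. Its arguments: {"type":"object","properties":{"rows":{"type":"array","items":{"type":"object","properties":{"dp":{"type":"array","items":{"type":"number"}},"twist":{"type":"array","items":{"type":"number"}}}}},"claw":{"type":"number"},"force":{"type":"number"}},"required":["rows"]}

```bash
mkdir -p pics; python3 - <<'E'
from station import *
import cv2,numpy as np
for n in("scene","top"):
    im=read_camera(n); cv2.imwrite(f"pics/{n}0.png",im[:,:,::-1]); c=get_calibration(n); print(n,c)
s=sense();print(s['time'],s['tcp_pos'],s['orientation'],s['gripper_width'],s['wrist_force'])
a=cv2.imread("pics/scene0.png");b=cv2.imread("pics/top0.png")
E
```

```text
scene {'mtx': array([[475.61611482,   0.        , 255.32926574],
       [  0.        , 475.61611482, 191.30352573],
       [  0.        ,   0.        ,   1.        ]]), 'distortion': array([0.05510056, 0.        , 0.        , 0.        , 0.        ]), 'eye': array([0.95863853, 0.4200351 , 0.88418685]), 'rotation': array([ 0.32066972,  0.89166201, -0.30069417, -0.10813328])}
top {'mtx': array([[371.29970843,   0.        , 254.41310363],
       [  0.        , 371.29970843, 198.99219663],
       [  0.        ,   0.        ,   1.        ]]), 'distortion': array([-0.11259116,  0.        ,  0.        ,  0.        ,  0.        ]), 'eye': array([ 0.428935  , -0.07025649,  0.89139895]), 'rotation': array([ 0.70752861, -0.70122762,  0.05494858, -0.06829162])}
0.1 [0.19854321 0.53920181 0.23201866] [ 0.69666818 -0.12418075  0.12398136 -0.69560133] 0.0913432326181001 [-0.53871324  0.07245568  0.37623329]
```

View pics/top0.png

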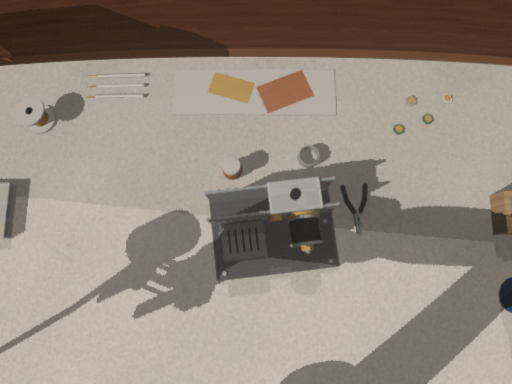

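View pics/scene0.png

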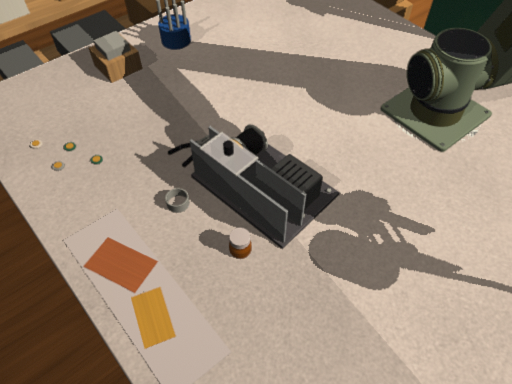

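Top view: knob at about (296,194), plates running left from (335,183) and (338,206). Now an enlarged crop for precise pixel picks.

```bash
cat > h.py <<'E'
from station import *
import cv2,numpy as np
from scipy.spatial.transform import Rotation as R
def plane(c,px,z):
    u=cv2.undistortPoints(np.array(px,float).reshape(-1,1,2),c['mtx'],c['distortion']).reshape(-1,2)
    d=R.from_quat(c['rotation']).apply(np.c_[u,np.ones(len(u))]); e=np.array(c['eye'])
    return e+d*((z-e[2])/d[:,2])[:,None]
def proj(c,P):
    r=R.from_quat(c['rotation']).inv(); rv=r.as_rotvec(); t=-r.apply(c['eye'])
    return cv2.projectPoints(np.array(P,float).reshape(-1,1,3),rv,t,c['mtx'],c['distortion'])[0].reshape(-1,2)
E
python3 - <<'E'
from h import *
b=cv2.imread("pics/top0.png");a=cv2.imread("pics/scene0.png")
p=cv2.resize(b[145:285,195:385],None,fx=4,fy=4,interpolation=2)
cv2.imwrite("pics/crop.png",p)
for n,px in(("top",[[296,194]]),("scene",[[228,144]])):
    c=get_calibration(n)
    for z in(.143,.157):print(n,z,plane(c,px,z))
c=get_calibration("top");print(plane(c,[[208,191],[334,180],[211,219],[338,205]],.125))
for im,n in((b,"top"),(a,"scene")):
    print(R.from_quat(get_calibration(n)['rotation']).as_matrix()[:,2])
E
```

```text
top 0.143 [[ 0.57185372 -0.1405631   0.143     ]]
top 0.157 [[ 0.5691802 -0.1392479  0.157    ]]
scene 0.143 [[ 0.56387217 -0.14868481  0.143     ]]
scene 0.157 [[ 0.57132877 -0.13794248  0.157     ]]
[[ 0.58043179  0.04324437  0.125     ]
 [ 0.60610369 -0.22324609  0.125     ]
 [ 0.52098474  0.03505599  0.125     ]
 [ 0.55251723 -0.23019914  0.125     ]]
[ 0.17353133  0.01957362 -0.98463382]
[-0.38568371 -0.466885   -0.79578042]
```

View pics/crop.png

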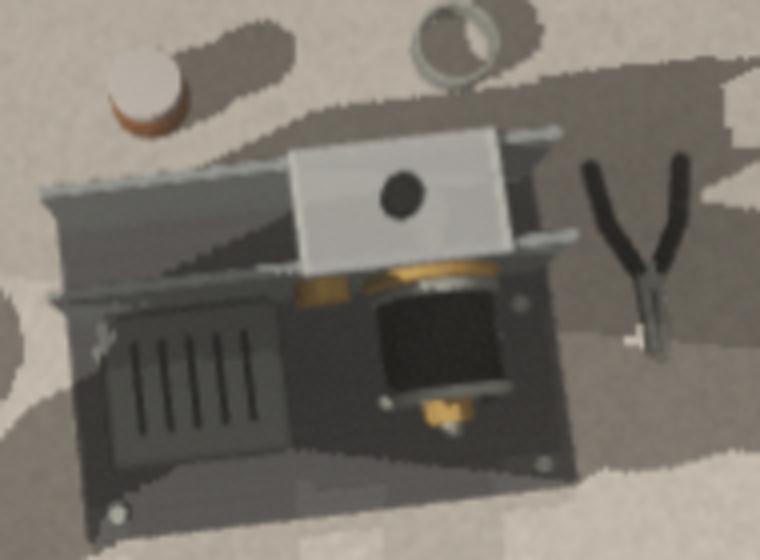

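Crop shows plate-top ends at about (42,189), (560,132), (52,299), (577,237), and the knob top at (402,194). I fit the tumbler frame from these.

```bash
python3 - <<'E'
from h import *
c=get_calibration("top")
q=np.array([[42,190],[561,132],[52,300],[577,238]])/4+[195-.375,145-.375]
P=plane(c,q,.125)[:,:2]; M=np.array([[28,205],[28,-75],[-28,205],[-28,-75]])/1000
m,p=M.mean(0),P.mean(0); H=(M-m).T@(P-p); th=np.arctan2(H[0,1]-H[1,0],H[0,0]+H[1,1])
Rm=np.array([[np.cos(th),-np.sin(th)],[np.sin(th),np.cos(th)]]); t=p-Rm@m
print("yaw",th,"origin",t,"res",(P-(M@Rm.T+t)).round(4).tolist())
k=np.r_[plane(c,np.array([[402,194]])/4+[194.6,144.6],.157)[0,:2]]
print("knob",k,"in tumbler",Rm.T@(k-t))
k2=plane(get_calibration("scene"),[[228,143]],.157)[0,:2];print("scene knob",k2,Rm.T@(k2-t))
s=sense();print(R.from_quat(s['orientation']).as_matrix().round(3))
print("wristcam",get_calibration("wrist")['eye'],R.from_quat(get_calibration("wrist")['rotation']).as_matrix().round(2).tolist())
E
```

```text
yaw 0.12337179508277071 origin [ 0.57381115 -0.15600509] res [[0.0016, -0.0016], [0.0005, 0.0017], [-0.0012, -0.0019], [-0.0009, 0.0018]]
knob [ 0.57101116 -0.13745156] in tumbler [-0.00049553  0.01875707]
scene knob [ 0.5696041  -0.14018237] [-0.00222795  0.01622016]
[[ 0.938 -0.001  0.346]
 [-0.346 -0.001  0.938]
 [-0.    -1.    -0.002]]
wristcam [0.12219761 0.56819032 0.38407496] [[0.35, 0.9, 0.27], [0.94, -0.33, -0.1], [-0.0, 0.29, -0.96]]
```

Emit:
{"fn": "servo_tool", "kwargs": {"rows": [{"twist": [0,-6.83,0]},{"twist": [0,-6.83,0]},{"twist": [0,-6.83,0]},{"twist": [0,-6.83,0]},{"dp": [0.014,0,-0.036]},{"dp": [0.014,0,-0.036]},{"dp": [0.014,0,-0.036]},{"dp": [0.014,0,-0.036]},{"dp": [0.014,0,-0.036]},{"dp": [0.014,0,-0.036]},{"dp": [0.014,0,-0.036]},{"dp": [0.014,0,-0.036]}], "claw": 0, "force": 20}}

```text
invalid input
```

Emit:
{"fn": "servo_tool", "kwargs": {"rows": [{"dp": [0.014,0,-0.036]},{"dp": [0.014,0,-0.036]},{"dp": [0.014,0,-0.036]},{"dp": [0.014,0,-0.036]},{"dp": [0.014,0,-0.036]},{"dp": [0.014,0,-0.036]},{"dp": [0.014,0,-0.036]},{"dp": [0.014,0,-0.036]},{"dp": [0.014,0,-0.036]},{"dp": [0.014,0,-0.036]},{"dp": [0,0,0]},{"dp": [0,0,0]}]}}

```text
invalid input
```

```bash
cat >> h.py <<'E'
T0=np.array([.57381,-.15601,0]); RT=R.from_euler('z',.12337)
def tum(P): return RT.inv().apply(np.array(P)-T0)
def st():
    s=sense(); print("t",round(s['time'],2),"tum",tum(s['tcp_pos']).round(4),"w",round(s['gripper_width'],4),"F",np.round(s['wrist_force'],1))
    print((RT.inv()*R.from_quat(s['orientation'])).as_matrix().round(3).tolist())
E
python3 - <<'E'
from h import *
st();c=get_calibration("wrist");im=read_camera("wrist");cv2.imwrite("pics/w1.png",im[:,:,::-1])
print(proj(c,T0+RT.apply([[0,.0178,.157],[28,0,0],[.028,-.075,.125],[-.028,-.075,.125]])))
E
```

```text
t 0.1 tum [-0.2869  0.7361  0.232 ] w 0.0913 F [-0.5  0.1  0.4]
[[0.889, -0.001, 0.458], [-0.458, -0.001, 0.889], [-0.0, -1.0, -0.002]]
[[-14.54435582 496.62274291]
 [328.08598332 331.42522243]
 [-19.25852631 490.86080925]
 [-38.56675722 474.79400315]]
```

View pics/w1.png

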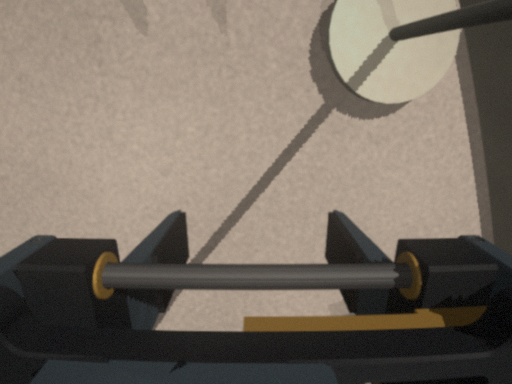

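The moves were refused and the arm did not move; the picture shows bare bench and a lamp base top right. I'll give both fields in every row.

Emit:
{"fn": "servo_tool", "kwargs": {"rows": [{"dp": [0,0,0],"twist": [0,-6.83,0]},{"dp": [0,0,0],"twist": [0,-6.83,0]},{"dp": [0,0,0],"twist": [0,-6.83,0]},{"dp": [0,0,0],"twist": [0,-6.83,0]},{"dp": [0.014,0,-0.036],"twist": [0,0,0]},{"dp": [0.014,0,-0.036],"twist": [0,0,0]},{"dp": [0.014,0,-0.036],"twist": [0,0,0]},{"dp": [0.014,0,-0.036],"twist": [0,0,0]},{"dp": [0.014,0,-0.036],"twist": [0,0,0]},{"dp": [0.014,0,-0.036],"twist": [0,0,0]},{"dp": [0.014,0,-0.036],"twist": [0,0,0]},{"dp": [0.014,0,-0.036],"twist": [0,0,0]}], "claw": 0, "force": 20}}

```text
time: 1.15
tcp_pos: [0.3457, 0.2659, 0.2327]
orientation: [-0.706, -0.044, 0.044, 0.706]
wrist_force: [1.2, -0.2, -1.4]
gripper_width: 0.0911
```

Emit:
{"fn": "servo_tool", "kwargs": {"rows": [{"dp": [0.014,0,-0.036],"twist": [0,0,0]},{"dp": [0.014,0,-0.036],"twist": [0,0,0]},{"dp": [0.014,0,-0.036],"twist": [0,0,0]},{"dp": [0.014,0,-0.036],"twist": [0,0,0]},{"dp": [0.014,0,-0.036],"twist": [0,0,0]},{"dp": [0.014,0,-0.036],"twist": [0,0,0]},{"dp": [0.014,0,-0.036],"twist": [0,0,0]},{"dp": [0.014,0,-0.036],"twist": [0,0,0]},{"dp": [0.014,0,-0.036],"twist": [0,0,0]},{"dp": [0.014,0,-0.036],"twist": [0,0,0]},{"dp": [0.014,0,-0.036],"twist": [0,0,0]},{"dp": [0,0,0],"twist": [0,0,0]}]}}

```text
time: 2.15
tcp_pos: [0.55, -0.1119, 0.232]
orientation: [0.707, 0.043, -0.042, -0.705]
wrist_force: [0.2, -0.3, -0.1]
gripper_width: 0.091
```

```bash
python3 - <<'E'
from h import *
st();c=get_calibration("wrist");im=read_camera("wrist");cv2.imwrite("pics/w2.png",im[:,:,::-1])
print(proj(c,T0+RT.apply([[0,.0178,.157],[.028,-.075,.125],[-.028,-.075,.125],[0,.0178,.129]])))
E
```

```text
t 2.15 tum [-0.0182  0.0467  0.232 ] w 0.091 F [ 0.2 -0.3 -0.1]
[[1.0, 0.002, 0.004], [-0.004, -0.003, 1.0], [0.002, -1.0, -0.003]]
[[223.01124207 225.13293958]
 [136.59121994 237.65059208]
 [129.06917918 184.38107827]
 [226.39040483 213.279704  ]]
```

View pics/w2.png

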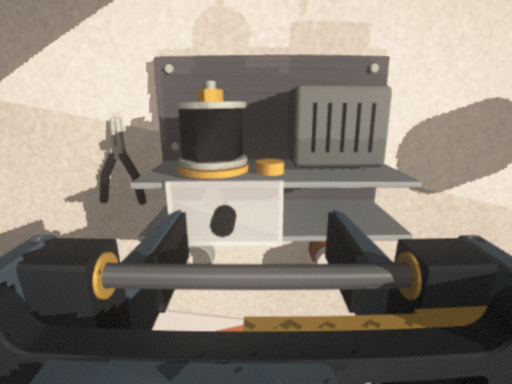

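The wrist picture shows the bracket top edge (135,187)–(420,186), the knob blob about (223,220), and the guard between x=165 and 284. Checking the frame against these.

```bash
python3 - <<'E'
from h import *
c=get_calibration("wrist")
print("bracket ends",tum(plane(c,[[135,187],[420,186]],.125)).round(4).tolist())
print("guard",tum(plane(c,[[167,182],[282,184],[165,241],[284,241]],.129)).round(4).tolist())
im=cv2.imread("pics/w2.png"); m=(im.max(2)<45).astype(np.uint8)
n,l,s,ce=cv2.connectedComponentsWithStats(m[190:242,185:270].copy());print(s.tolist(),(ce+[185,190]).round(1).tolist())
ct=T0+RT.apply([[0,.0178,.157],[0,.0178,.143]]);print(proj(c,ct))
cv2.imwrite("pics/w2c.png",cv2.resize(im[140:250,120:440],None,fx=2.5,fy=2.5,interpolation=2))
E
```

```text
bracket ends [[-0.0271, -0.0659, 0.125], [-0.027, 0.2077, 0.125]]
guard [[-0.033, -0.0331, 0.129], [-0.0305, 0.0737, 0.129], [0.0276, -0.041, 0.129], [0.0278, 0.077, 0.129]]
[[0, 0, 85, 52, 4419], [0, 51, 1, 1, 1]] [[227.0, 215.5], [185.0, 241.0]]
[[219.23176919 226.95030658]
 [221.1492071  220.66608304]]
```

View pics/w2c.png

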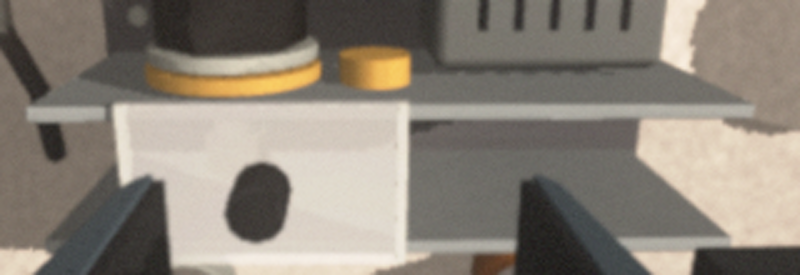

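Knob top sits at about (223,226), as predicted, so the frame is confirmed to about 2–3 mm.

```bash
python3 -c "
from h import *
st()"
```

```text
t 2.2 tum [-0.0196  0.0498  0.2318] w 0.0912 F [ 0.1  0.8 -0.1]
[[1.0, -0.001, 0.004], [-0.004, -0.0, 1.0], [-0.001, -1.0, -0.0]]
```

Emit:
{"fn": "servo_tool", "kwargs": {"rows": [{"dp": [0.01,0,-0.0165],"twist": [0,0,0]},{"dp": [0.01,0,-0.0165],"twist": [0,0,0]},{"dp": [0,0.016,0],"twist": [0,0,0]},{"dp": [0,0.016,0],"twist": [0,0,0]},{"dp": [0,0.016,0],"twist": [0,0,0]},{"dp": [0,0.016,0],"twist": [0,0,0]},{"dp": [0,0.014,0],"twist": [0,0,0]},{"dp": [0,0,0],"twist": [0,0,0]},{"dp": [0,0,0],"twist": [0,0,0]}]}}

```text
time: 2.95
tcp_pos: [0.5704, -0.1354, 0.1543]
orientation: [-0.705, -0.043, 0.045, 0.706]
wrist_force: [0.4, -0.3, 0.0]
gripper_width: 0.0909
```

```bash
python3 -c "
from h import *
st()"
```

```text
t 2.95 tum [-0.0008  0.0208  0.1543] w 0.0909 F [ 0.4 -0.3  0. ]
[[1.0, -0.002, -0.002], [0.002, 0.001, 1.0], [-0.002, -1.0, 0.001]]
```

Emit:
{"fn": "servo_tool", "kwargs": {"rows": [{"dp": [0,0,-0.003],"twist": [0,0,0]},{"dp": [0,0,0],"twist": [0,0,0]},{"dp": [0,0,0],"twist": [0,0,0]},{"dp": [0,0,0],"twist": [0,0,0]},{"dp": [0,0,0],"twist": [0,0,0]},{"dp": [0,0,0],"twist": [0,0,0]},{"dp": [0,0,0],"twist": [0,0,0]},{"dp": [0,0,0],"twist": [0,0,0]},{"dp": [0,0,0],"twist": [0,0,0]},{"dp": [0,0,0],"twist": [0,0,0]},{"dp": [0,0,0],"twist": [0,0,0]},{"dp": [0,0,0],"twist": [0,0,0]}], "claw": 1, "force": 10}}

```text
time: 3.95
tcp_pos: [0.5716, -0.1396, 0.1547]
orientation: [0.706, 0.044, -0.044, -0.706]
wrist_force: [-0.6, -1.1, -0.8]
gripper_width: 0.0215
```

Emit:
{"fn": "servo_tool", "kwargs": {"rows": [{"dp": [0,0,0.011],"twist": [0,0,0]},{"dp": [0,0,0.011],"twist": [0,0,0]},{"dp": [0,0,0.011],"twist": [0,0,0]},{"dp": [0,0,0.011],"twist": [0,0,0]},{"dp": [0,0,0.011],"twist": [0,0,0]},{"dp": [0,0,0.011],"twist": [0,0,0]},{"dp": [0,0,0.011],"twist": [0,0,0]},{"dp": [0,0,0.011],"twist": [0,0,0]},{"dp": [0,0,0.011],"twist": [0,0,0]},{"dp": [0,0,0.011],"twist": [0,0,0]},{"dp": [0,0,0.009],"twist": [0,0,0]},{"dp": [0,0,0],"twist": [0,0,0]}]}}

```text
time: 4.95
tcp_pos: [0.5564, -0.0191, 0.1547]
orientation: [-0.705, -0.044, 0.044, 0.706]
wrist_force: [-0.1, 1.9, -0.4]
gripper_width: 0.0216
```

Emit:
{"fn": "servo_tool", "kwargs": {"rows": [{"dp": [0,0,0.002],"twist": [0,0,0]},{"dp": [0,0,0.001],"twist": [0,0,0]},{"dp": [0,0,0],"twist": [0,0,0]},{"dp": [0,0,0],"twist": [0,0,0]}]}}

```text
time: 5.28
tcp_pos: [0.5563, -0.0184, 0.1547]
orientation: [-0.705, -0.043, 0.044, 0.706]
wrist_force: [-1.0, 0.2, -0.1]
gripper_width: 0.0213
```

```bash
python3 -c "
from h import *
st()"
```

```text
t 5.28 tum [-0.0004  0.1387  0.1547] w 0.0213 F [-1.   0.2 -0.1]
[[1.0, -0.0, 0.0], [-0.0, 0.001, 1.0], [-0.0, -1.0, 0.001]]
```

Emit:
{"fn": "servo_tool", "kwargs": {"rows": [{"dp": [0,0,0.0015],"twist": [0,0,0]},{"dp": [0,0,0.0015],"twist": [0,0,0]},{"dp": [0,0,0],"twist": [0,0,0]},{"dp": [0,0,0],"twist": [0,0,0]}]}}

```text
time: 5.62
tcp_pos: [0.5561, -0.0171, 0.1547]
orientation: [0.707, 0.044, -0.044, -0.705]
wrist_force: [-0.0, -5.0, -1.5]
gripper_width: 0.0211
```

The stop pushes back with 5 N at tumbler y ≈ 0.140, so the guard is fully open and the frame's y is right. Releasing and moving over the bolt head.

Emit:
{"fn": "servo_tool", "kwargs": {"rows": [{"dp": [0,0,-0.002],"twist": [0,0,0]},{"dp": [0,0,0],"twist": [0,0,0]},{"dp": [0,0,0],"twist": [0,0,0]},{"dp": [0,0,0],"twist": [0,0,0]},{"dp": [0,0,0],"twist": [0,0,0]},{"dp": [0,0,0],"twist": [0,0,0]},{"dp": [0,0,0],"twist": [0,0,0]},{"dp": [0,-0.02,0],"twist": [0,0,0]},{"dp": [0,-0.02,0],"twist": [0,0,0]},{"dp": [0,-0.02,0],"twist": [0,0,0]},{"dp": [0,-0.02,0],"twist": [0,0,0]}], "claw": 0}}

```text
time: 6.53
tcp_pos: [0.5562, -0.0173, 0.2356]
orientation: [-0.706, -0.044, 0.044, 0.706]
wrist_force: [0.4, -0.5, 0.4]
gripper_width: 0.0904
```

Emit:
{"fn": "servo_tool", "kwargs": {"rows": [{"dp": [0,0,-0.028],"twist": [0,0,0]},{"dp": [0,0,-0.028],"twist": [0,0,0]},{"dp": [0,0,-0.028],"twist": [0,0,0]},{"dp": [0,0,-0.028],"twist": [0,0,0]},{"dp": [0,0,-0.026],"twist": [0,0,0]},{"dp": [0,0,0],"twist": [0,0,0]},{"dp": [0,0,0],"twist": [0,0,0]},{"dp": [0,0,0],"twist": [0,0,0]}]}}

```text
time: 7.2
tcp_pos: [0.5732, -0.1538, 0.2346]
orientation: [-0.705, -0.044, 0.044, 0.706]
wrist_force: [0.1, 0.1, -0.4]
gripper_width: 0.0912
```

```bash
python3 - <<'E'
from h import *
st();c=get_calibration("wrist");im=read_camera("wrist");print(proj(c,T0+RT.apply([[-.031,-.075,.125],[-.031,.205,.125],[0,0,.097],[0,.14,.157],[0.009,0,.0985],[-.009,0,.0985]])).round(1).tolist())
im=im[:,:,::-1];a=cv2.resize(im[140:280,120:420],None,fx=2.6,fy=2.6,interpolation=2);cv2.imwrite("pics/w3.png",a)
t=read_camera("top");cv2.imwrite("pics/t3.png",t[:,:,::-1])
E
```

```text
t 7.2 tum [-0.0003  0.0022  0.2346] w 0.0912 F [ 0.1  0.1 -0.4]
[[1.0, -0.0, -0.0], [0.0, 0.001, 1.0], [-0.0, -1.0, 0.001]]
[[173.3, 161.9], [465.7, 162.7], [254.0, 185.6], [414.2, 204.3], [254.0, 194.2], [253.9, 177.7]]
```

View pics/w3.png

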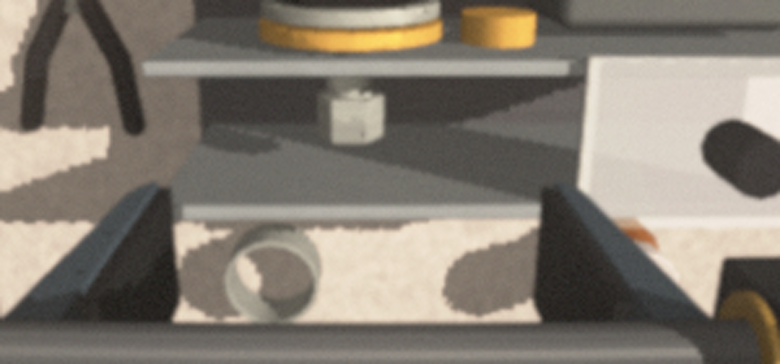

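The bolt head shows at full-frame (255,190) against a predicted (254,186), centred in the gap, and the fingers straddle it. Descending.

Emit:
{"fn": "servo_tool", "kwargs": {"rows": [{"dp": [0.001,0.015,-0.001],"twist": [0,0,0]},{"dp": [0,0.015,0],"twist": [0,0,0]},{"dp": [0,0.015,0],"twist": [0,0,0]},{"dp": [0,0.015,0],"twist": [0,0,0]},{"dp": [0,0.015,0],"twist": [0,0,0]},{"dp": [0,0.015,0],"twist": [0,0,0]},{"dp": [0,0.015,0],"twist": [0,0,0]},{"dp": [0,0.012,0],"twist": [0,0,0]},{"dp": [0,0,0],"twist": [0,0,0]},{"dp": [0,0,0],"twist": [0,0,0]}], "claw": 0}}

```text
time: 8.13
tcp_pos: [0.5743, -0.1542, 0.1175]
orientation: [-0.706, -0.044, 0.045, 0.706]
wrist_force: [0.1, -0.2, -0.4]
gripper_width: 0.0915
```

Emit:
{"fn": "servo_tool", "kwargs": {"rows": [{"dp": [0,0.01,0],"twist": [0,0,0]},{"dp": [0,0.01,0],"twist": [0,0,0]},{"dp": [0,0.01,0],"twist": [0,0,0]},{"dp": [0,0,0],"twist": [0,0,0]},{"dp": [0,0,0],"twist": [0,0,0]}]}}

```text
time: 8.55
tcp_pos: [0.574, -0.1551, 0.0868]
orientation: [-0.705, -0.043, 0.044, 0.706]
wrist_force: [0.6, -0.6, -0.5]
gripper_width: 0.0912
```

```bash
python3 -c "
from h import *
st()"
```

```text
t 8.55 tum [0.0003 0.0009 0.0868] w 0.0912 F [ 0.6 -0.6 -0.5]
[[1.0, -0.002, -0.001], [0.001, 0.001, 1.0], [-0.002, -1.0, 0.001]]
```

No contact on the way down. Closing at 40 N.

Emit:
{"fn": "servo_tool", "kwargs": {"rows": [{"dp": [0,0,0],"twist": [0,0,0]},{"dp": [0,0,0],"twist": [0,0,0]},{"dp": [0,0,0],"twist": [0,0,0]},{"dp": [0,0,0],"twist": [0,0,0]},{"dp": [0,0,0],"twist": [0,0,0]},{"dp": [0,0,0],"twist": [0,0,0]},{"dp": [0,0,0],"twist": [0,0,0]},{"dp": [0,0,0],"twist": [0,0,0]},{"dp": [0,0,0],"twist": [0,0,0]},{"dp": [0,0,0],"twist": [0,0,0]},{"dp": [0,0,0],"twist": [0,0,0]},{"dp": [0,0,0],"twist": [0,0,0]}], "claw": 1, "force": 40}}

```text
time: 9.55
tcp_pos: [0.5746, -0.156, 0.0877]
orientation: [0.706, 0.044, -0.044, -0.705]
wrist_force: [-0.0, -3.4, -0.5]
gripper_width: 0.0257
```

Emit:
{"fn": "servo_tool", "kwargs": {"rows": [{"dp": [0,0,0],"twist": [0,0,0]},{"dp": [0,0,0],"twist": [0,0,0]},{"dp": [0,0,0],"twist": [0,0,0]},{"dp": [0,0,0],"twist": [0,0,0]},{"dp": [0,0,0],"twist": [0,0,0]},{"dp": [0,0,0],"twist": [0,0,0]},{"dp": [0,0,0],"twist": [0,0,0]},{"dp": [0,0,0],"twist": [0,0,0]},{"dp": [0,0,0],"twist": [0,0,0]},{"dp": [0,0,0],"twist": [0,0,0]},{"dp": [0,0,0],"twist": [0,0,0]},{"dp": [0,0,0],"twist": [0,0,0]}]}}

```text
time: 10.55
tcp_pos: [0.5746, -0.1559, 0.0877]
orientation: [0.706, 0.044, -0.044, -0.705]
wrist_force: [0.7, -5.3, -2.4]
gripper_width: 0.0256
```

```bash
python3 - <<'E'
from h import *
st()
A=[]
for i in range(3):
    A.append([read_camera(n).astype(int) for n in("scene","top")]); 
    for _ in range(4): read_camera("wrist")
s=sense();print(s['time'],s['gripper_width'],s['moment'],s['wrist_force'])
for k,n in enumerate(("scene","top")): 
    for d in (A[1][k]-A[0][k],A[2][k]-A[0][k]): print(n,(abs(d).max(2)>40).sum())
a=cv2.resize(A[2][0][90:290,130:370].astype(np.uint8)[:,:,::-1],None,fx=3,fy=3,interpolation=2)
cv2.imwrite("pics/end.png",a)
E
```

```text
t 10.55 tum [ 0.0008 -0.      0.0877] w 0.0256 F [ 0.7 -5.3 -2.4]
[[1.0, 0.0, -0.001], [0.001, -0.001, 1.0], [0.0, -1.0, -0.001]]
11.45 0.025729574707116124 [-0.7137429  -0.04948256  0.02389432] [-0.37819728 -5.4874773  -1.42279787]
scene 0
scene 0
top 0
top 0
```

View pics/end.png

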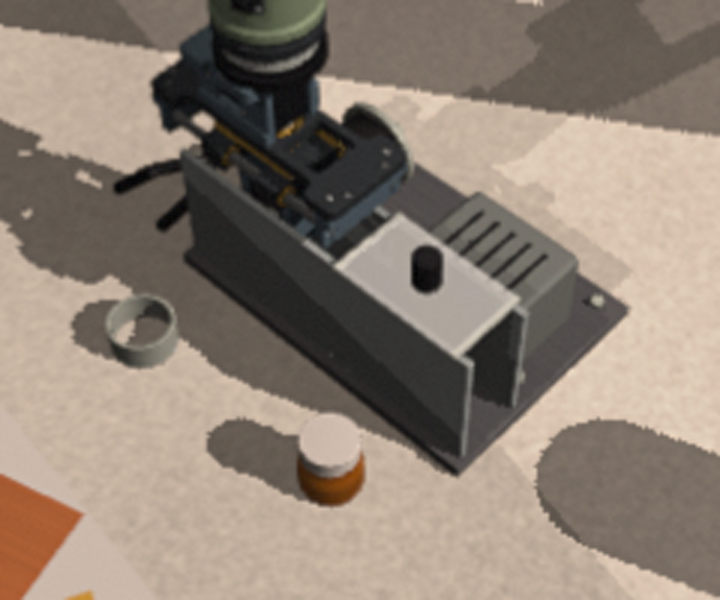

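```bash
python3 -c "
from h import *
st();print(finish_job())"
```

```text
t 11.45 tum [ 0.0008 -0.      0.0876] w 0.0257 F [-0.4 -5.5 -1.4]
[[1.0, 0.0, -0.001], [0.001, -0.001, 1.0], [0.0, -1.0, -0.001]]
the job is handed in; nothing more can be done
None
```

The guard is fully open and the fingers are gripping the bolt head with a commanded 40 N. I handed the job in at 11.45 s, still holding. The handover reports no verdict, so the result rests on the checks below.

- **Guard:** I slid it by its knob until the end stop pushed back with about 5 N, at tumbler y ≈ 0.140 m. The last picture shows it still open.
- **Grip position:** The grasp point is about 3 mm from the head's centre and about 0 mm off the spindle axis along y, by my camera-fitted tumbler frame. That frame agreed with the wrist views to 2–3 mm.
- **Spindle stopped:** The finger opening stayed at 25.7 mm for about 2 s, and successive pictures showed no change. I had no direct speed reading.
- **Not quite on the flats:** 25.7 mm lies between the 24 mm across flats and 27.7 mm across corners, so the head is probably held slightly turned rather than dead square. A steady side force of about 5 N along y remains.
- **Barrel and other things:** I saw no sign of contact on the way down. The ring and jar look unmoved in the last picture; the pliers are only partly in view there.
- **Refused moves:** My first two move calls were refused because every row needs both fields. The arm did not move.

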